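Moisture check on a post-bound ledger

TASK

Get the old ledger ready and take a moisture reading of its cover: lower the brass ring weight over the bare steel binding post until it lies flat on the cover, without dropping it, and let go of it. Then take the orange moisture gauge from its black dock and hold it upright on the red tape mark, its steel foot centred on the tape, flat and running along it, pressing lightly with about 5 newtons (never more than 18). Finish while still gripping the gauge and pressing it there; do not touch the ledger with the gauge before the weight is on, and leave the other things on the bench where they are.

Things in the scene. Friction and masses are not known exactly. Their poses are not given: they have to be found in the camera images.
- ledger: closed grey-blue post-bound ledger lying flat, fixed to the bench, 300 (x) x 230 (y) x 50 mm high; origin at the centre of its underside, z up. Two steel posts stand up from its cover at x,y = (-90, +85) mm (bare, the one to use) and (+100, +85) mm; that one has a fixed black collar, 40 mm wide, 15 mm high
- post (a point): point on the axis of the bare vertical steel post, 12 mm in diameter with a tapered top, at the level of the cover's top face (moves down with the cover); the post's top is 38 mm above it at the start. z up
- mark (a point): centre of the red tape mark, 56 x 22 mm, on the cover's top face, 50 mm above the bench at the start; its x axis runs along the tape's long side, z up. The cover rides on the springy leaves: it moves (with mark) only straight down, about 0.85 mm per newton (1200 N/m), 12 mm at most, and sinks about 3 mm under the ring weight
- weight: loose brass ring weight, outer diameter 48 mm, bore 17 mm, 30 mm high, about 0.35 kg, lying flat on the bench; origin at the centre of its underside, z along the bore
- dock: black upright dock for the gauge, fixed to the bench: open-topped pocket 50 x 28 mm inside (long side along x), rim 36 mm above the bench, pocket floor 6 mm above the bench, on a 90 x 70 mm foot; origin at the centre of its underside. Lift the gauge straight up out of it
- gauge: hand-held moisture gauge standing upright in the dock, 140 mm tall, about 0.12 kg: steel foot 46 (x) x 16 (y) x 12 mm with a flat underside, orange body 32 (x) x 24 (y) mm above it up to the top, to be pinched across its 24 mm sides (y). Origin at the centre of the foot's underside, z up to the top, x along the foot
- jar: small closed jar, 50 mm diameter, 65 mm high, bystander
- brush: brush lying on the bench, bystander; origin on its underside
- folder: ivory bone folder lying flat, 150 x 22 x 5 mm, bystander
- loupe: black magnifying loupe, 48 mm diameter, 40 mm high, bystander
- pot: dark steel cup, 72 mm diameter, 90 mm high, bystander
Mind the look-alikes: they are no part of the job. Of the things shaped like the weight, the brass one is meant.

How it is judged:
On the way:
1. the ring weight is over the bare post, flat on the cover, and let go (horizontal distance between weight and post below 0.006 m and z of weight in the frame of post between -0.004 and 0.004 m and angle between weight's own z axis and vertical below 0.1 rad and contact force between the fingers and weight below 0.1 N), for 0.3 s.
At the end, for the whole second after the job is handed in: Weight flat on the cover round the bare post (6 mm off axis, 4 mm in height, 0.1 rad tilt), untouched; gauge gripped and still, within 10 mm of the mark's centre and 4 mm of its height, upright to 0.1 rad, along the tape to 0.2 rad (either way round), pressing on the ledger with 2 to 10 N (all of step 1 and horizontal distance between gauge and mark below 0.01 m and angle between the x axis of gauge and the x axis of mark, either way round below 0.2 rad and angle between gauge's own z axis and vertical below 0.1 rad and z of gauge in the frame of mark between -0.004 and 0.004 m and contact force between gauge and ledger between 2 and 10 N and contact force between the fingers and gauge above 1 N and linear speed of gauge below 0.02 m/s); the arm keeps its last pose, push and grip.
It fails at once if the gauge presses on the ledger with more than 18 N (contact force between gauge and ledger above 18 N).
It fails at once if the gauge touches the ledger before the ring weight is on the post (contact force between gauge and ledger above 0.3 N and (horizontal distance between weight and post above 0.008 m or z of weight in the frame of post above 0.015 m)).
It fails at once if the ring weight is dropped (falls faster than 0.5 m/s out of the fingers) (contact force between the fingers and weight below 0.1 N and linear speed of weight above 0.5 m/s).
It fails at once if a bystander is moved by more than 30 mm (distance of any of jar, brush, folder, loupe, pot from where it was at the start of the episode above 0.03 m).
It also fails if it takes over 64 s, if anything falls off the work surface, if the arm or the gripper's body presses on something with over 40 N, if the wrist force passes 120 N, or if a joint passes its speed limit or range.

ROBOT

A 6-joint arm with a two-finger parallel gripper is mounted at the origin on the work surface. World frame = base frame: x ahead of the robot, y to its left, z up, the work surface at z = 0. Lengths are in m, angles in rad, forces in N, time in s.
With the tool pointing down it reaches from about 0.2 to 0.875 m from the base axis. Payload 3.4 kg.
Tool frame: the origin (TCP) lies on the centre line of the jaws, within the pads' length; the fingertips stand 22 mm ahead of it and the grasp point (between the pads) lies 3 mm ahead of it (ctrl.tcp_to_tips is the distance from the TCP to the fingertips, in m); z points along the fingers, y is the line along which they close (so a half turn about z gives the same grasp; the last joint's range is limited). The gripper opens to 94 mm and grips with 3 to 60 N. Pads are 16 mm wide; open, the fingers measure 119 mm over their backs; the gripper's body (75 mm by 177 mm) begins 78 mm behind the grasp point.
Start: joints at [1.119, 0.276, 1.505, -0, 1.361, -0.121], TCP at [0.187, 0.544, 0.227] pointing down, gripper open.
Joint ranges: [-2.89, 2.89], [-0.75, 2.08], [0.22, 2.7], [-1.18, 4.32], [0.11, 2.71], [-2.7, 2.7]. Speed limits (rad/s): [2.57, 2.57, 3.14, 3.14, 3.14, 3.14].

INTERFACE

Orientations are given as a 3x3 rotation matrix whose columns are the frame's x, y, z axes.
In Python, from plant import ctrl gives the robot as it stands. Calls block until the motion is done:
- ctrl.move_to(position, orientation): joint-space move of the TCP to a pose.
- ctrl.movel(position, rot=None, max_speed=0.15, f_stop=None): straight line of the TCP; rot=None keeps the orientation; max_speed is the mean speed in m/s. With f_stop (N) it stops when the force on the tool has changed by that much, and returns True; else False.
- ctrl.move_joints(angles): joint-space move.
- ctrl.let_go() and ctrl.close(effort=None): open the fingers fully, or close them until they stop; effort is the grip in N (None keeps the last).
- ctrl.wait(seconds).
- ctrl.solve_ik(position, orientation): joint angles nearest the present ones, or None.
- ctrl.read_camera(name): name is "scene" or "top" or "wrist"; returns (picture, depth): 400x640x3 uint8, red, green, blue; 400x640 float32, m along the optical axis (not along the pixel's ray), 0 where there is no reading.
- ctrl.calibration(name): a dict with "vertical_fov" (degrees; the focal length in pixels is half the picture's height over the tangent of half this angle, whatever the lens; pixels are square), "cx", "cy" (the principal point, pixels), "dist_coeffs" ([k1, k2, p1, p2, k3] as OpenCV has them; the pictures are not rectified), "T" (4x4, takes a point from camera to world coordinates); the wrist camera has in their place "T_tool_cam" (4x4, takes a point from camera to tool coordinates, whose origin is the TCP and whose axes are the flange's). Camera axes: x right, y down, z forward; pixel columns grow to the right and rows downward; lengths in m; the calibration is good to about 2 mm. A picture is of the moment at which its call begins: read the wrist's pose just before it. calibration takes no time and is no camera call.
A pose or a line that the arm cannot do raises ctrl.PlanningError and nothing moves.
- ctrl.hand_in(): hands the job in; it is judged then, once.
Trained networks look in the newest picture that a camera, given by its name, has taken for a name from the list of things; names that differ only in an ending like _2 or _b are one class to them, and where a whole thing is asked for, a point or a joint stands for the part that bears it (a point fixed in the world has none). Each returns a list of dicts, best first, with "score" (0 to 1); they miss things now and then, are a little off and sometimes report something else, mostly with a low value. They report only what shows in the picture. A call takes as long as a camera call. They do not tell look-alikes from the thing itself.
- ctrl.look_for(camera, label): "xyz" ([x, y, z] in m, in the coordinates of the camera as it stood for that picture, good to about 4 mm: the middle of the surface that is visible of it).
Readings, each from a call of its own:
- ctrl.get_time(): time.
- ctrl.get_joint_positions(): joint angles.
- ctrl.get_dq(): joint speeds.
- ctrl.get_joint_efforts(): joint torques, N m.
- ctrl.get_tcp_pos(): TCP position.
- ctrl.get_ee_rot(): TCP orientation.
- ctrl.get_force(): force on the tool from outside, world axes, zero at the start.
- ctrl.get_moment(): the same for the moment, N m.
- ctrl.get_width(): finger opening in m.
- ctrl.get_grip_force(): force on a finger pad.
Only numpy, scipy, OpenCV 4.12 (cv2) and the standard library are available. Lean on these libraries where they do the work, as an engineer would, in place of code of your own. Each camera call takes 0.05 s, during which the arm holds its last target. There are 200 camera calls.

## Working session

There is one attempt and no reset: what is moved stays moved. The work goes in short steps, each a Python script; the robot and the scene stay as the last script left them, time stands still between calls to the robot, and variables do not carry over. Pictures are saved under pics/ and viewed, at most 10 in all, crops included, and the job is handed in when it is done.

```bash
mkdir -p pics; ls; cat > h.py <<'E'
import numpy as np, cv2
from plant import ctrl
def K(n):
    c=ctrl.calibration(n); f=200/np.tan(np.radians(c["vertical_fov"])/2)
    return np.array([[f,0,c["cx"]],[0,f,c["cy"]],[0,0,1]]),np.array(c["dist_coeffs"],float)
def T(n):
    c=ctrl.calibration(n)
    if "T" in c: return np.array(c["T"])
    M=np.eye(4);M[:3,:3]=ctrl.get_ee_rot();M[:3,3]=ctrl.get_tcp_pos()
    return M@np.array(c["T_tool_cam"])
def shot(n,fn=None):
    t=T(n);p,d=ctrl.read_camera(n)
    if fn: cv2.imwrite(fn,p[:,:,::-1])
    return p,d,t
def w(t,p): return (t@np.r_[p,1])[:3]
def ray(n,t,uv):
    k,d=K(n);q=cv2.undistortPoints(np.array([[uv]],float),k,d)[0,0]
    return t[:3,3],t[:3,:3]@np.r_[q,1]
def onz(n,t,uv,z):
    o,r=ray(n,t,uv);return o+r*(z-o[2])/r[2]
def cloud(n,d,t):
    k,dc=K(n);v,u=np.mgrid[:400,:640]
    q=cv2.undistortPoints(np.stack([u,v],-1).reshape(-1,1,2).astype(float),k,dc).reshape(400,640,2)
    P=np.concatenate([q,np.ones((400,640,1))],-1)*d[...,None]
    return P@t[:3,:3].T+t[:3,3]
def proj(n,t,X):
    k,d=K(n);i=np.linalg.inv(t)
    return cv2.projectPoints(np.array(X,float).reshape(-1,1,3),cv2.Rodrigues(i[:3,:3])[0],i[:3,3],k,d)[0].reshape(-1,2)
E
python3 - <<'E'
from h import *
for n in ("scene","top"):
    p,d,t=shot(n,f"pics/{n}0.png"); print(n,t.round(3).tolist(), ctrl.calibration(n)["dist_coeffs"])
    for l in "ledger post mark weight dock gauge jar brush folder loupe pot".split():
        print(l,[(round(r["score"],2),w(t,r["xyz"]).round(3).tolist(),proj(n,t,w(t,r["xyz"])).round()[0].tolist()) for r in ctrl.look_for(n,l)[:4]])
print(ctrl.calibration("wrist"))
E
```

```text
pics
scene [[-0.182, 0.669, -0.721, 1.461], [0.983, 0.119, -0.138, 0.117], [-0.006, -0.734, -0.679, 0.952], [0.0, 0.0, 0.0, 1.0]] [-0.05762985  0.          0.          0.          0.        ]
ledger [(0.85, [0.631, 0.006, 0.047], [331.0, 235.0])]
post [(0.66, [0.603, -0.0, 0.053], [330.0, 224.0])]
mark [(0.84, [0.605, 0.002, 0.052], [331.0, 225.0]), (0.46, [0.333, -0.424, 0.002], [203.0, 153.0])]
weight [(0.85, [0.443, -0.242, 0.026], [251.0, 178.0]), (0.7, [0.384, -0.305, 0.028], [236.0, 162.0]), (0.69, [0.476, -0.354, 0.026], [209.0, 181.0]), (0.6, [0.47, -0.456, 0.031], [174.0, 174.0])]
dock [(0.84, [0.476, 0.313, 0.007], [458.0, 217.0])]
gauge [(0.81, [0.464, 0.321, 0.101], [468.0, 187.0])]
jar []
brush [(0.62, [0.609, -0.419, 0.018], [168.0, 214.0]), (0.37, [0.472, 0.312, 0.01], [457.0, 215.0])]
folder [(0.71, [0.333, -0.422, 0.004], [203.0, 153.0])]
loupe [(0.59, [0.732, 0.257, 0.033], [437.0, 287.0])]
pot [(0.74, [0.61, -0.42, 0.016], [168.0, 215.0]), (0.7, [0.742, -0.249, 0.06], [213.0, 251.0]), (0.24, [0.464, 0.32, 0.103], [468.0, 186.0])]
top [[-0.001, -0.988, 0.155, 0.373]
[... 755 characters left out ...]
8.0])]
folder [(0.78, [0.318, -0.433, 0.006], [450.0, 271.0])]
loupe [(0.66, [0.716, 0.253, 0.037], [215.0, 135.0])]
pot [(0.81, [0.747, -0.254, 0.051], [386.0, 123.0])]
{'vertical_fov': 65.1796340690651, 'cx': 321.8467855466668, 'cy': 195.95181459361413, 'dist_coeffs': array([-0.03040162,  0.        ,  0.        ,  0.        ,  0.        ]), 'T_tool_cam': array([[ 7.99597156e-04, -9.70423397e-01, -2.41407935e-01,
         6.84410719e-02],
       [ 9.99999271e-01,  5.57473062e-04,  1.07126417e-03,
         2.30248912e-04],
       [-9.05001393e-04, -2.41408615e-01,  9.70423135e-01,
        -1.56230875e-01],
       [ 0.00000000e+00,  0.00000000e+00,  0.00000000e+00,
         1.00000000e+00]])}
```

```bash
python3 -c "
import cv2;a=cv2.imread('pics/scene0.png');b=cv2.imread('pics/top0.png')
cv2.imwrite('pics/crop1.png',cv2.resize(b[190:290,360:480],None,fx=5,fy=5,interpolation=3))"
```

```text
(no output)
```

View pics/scene0.png

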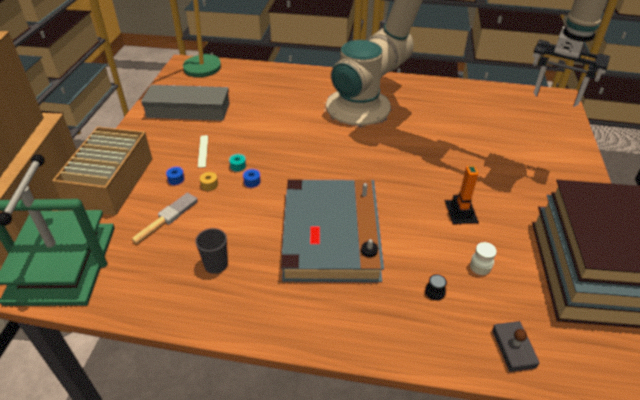

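View pics/top0.png

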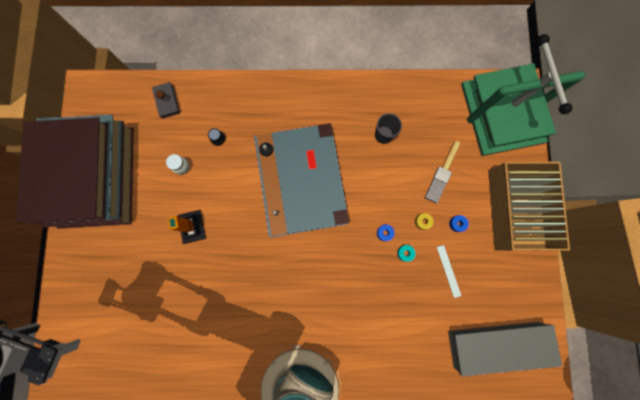

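View pics/crop1.png

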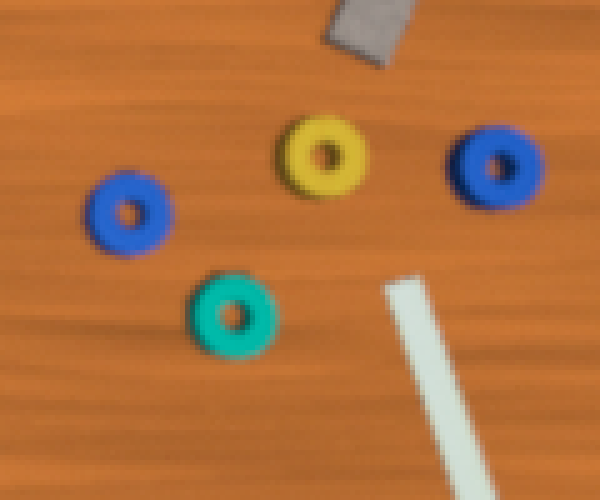

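Rings, by top-camera pixel: blue at (386,232) and (459,223), teal at (406,253), and yellow/brass at (425,221), which is (208,181) in the scene camera. The crop confirms that only (425,221) is brass-coloured, so that is the one meant. The bare post is at (276,212) in the top picture, the collared one at (266,149), the tape at (311,159), and the gauge in its dock at (185,225). The two fixed cameras disagree by about 15 mm in x, so I'll measure with the wrist camera.

```bash
cat >> h.py <<'E'
def Rd(a): # tool down, y axis at world angle a
    y=np.array([np.cos(a),np.sin(a),0]);z=np.array([0,0,-1.]);return np.column_stack([np.cross(y,z),y,z])
RR=Rd(np.radians(-125))
E
python3 - <<'E'
from h import *
import pickle
print(ctrl.get_time(),ctrl.get_ee_rot().round(2).tolist())
out={}
def go(p,R,k):
    ctrl.move_to(np.array(p),R);ctrl.wait(0.15)
    p,d,t=shot("wrist",f"pics/w_{k}.png");out[k]=(p,d,t)
try:
    G=Rd(np.radians(-90))
    go([0.43,0.29,0.30],G,"g1");go([0.47,0.35,0.30],G,"g2")
    go([0.52,0.06,0.28],RR,"p1");go([0.56,-0.02,0.28],RR,"p2")
    go([0.47,-0.33,0.2],RR,"r1");go([0.45,-0.38,0.2],RR,"r2")
finally:
    pickle.dump(out,open("v.pkl","wb"));print(list(out),ctrl.get_time(),ctrl.get_joint_positions())
m=np.vstack([cv2.resize(np.hstack([out[a+"1"][0],out[a+"2"][0]]),(640,200)) for a in "gpr"])
cv2.imwrite("pics/m1.png",m[:,:,::-1])
E
```

```text
1.2 [[-0.95, 0.32, 0.0], [0.32, 0.95, 0.0], [-0.0, 0.0, -1.0]]
['g1', 'g2', 'p1', 'p2', 'r1', 'r2'] 7.825 [-8.17971698e-01  3.12459220e-01  1.52081804e+00  4.51763016e-04
  1.30858125e+00  1.36242320e+00]
```

View pics/m1.png

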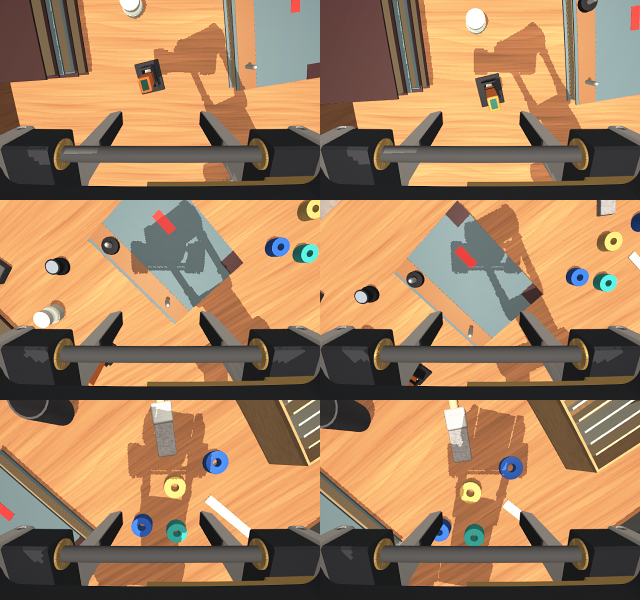

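Wrist views (half-scale mosaic): the gauge and dock are at about (149,75) in g1. In p1 the bare post is at (167,301), the collared post at (110,245) and the tape at (164,222). The brass ring is at (175,487) in r1 and (470,491) in r2. Next I'll measure them metrically.

```bash
python3 - <<'E'
from h import *
import pickle
o=pickle.load(open("v.pkl","rb"))
S={}
def tri(a,b,ua,ub):
    oa,ra=ray("wrist",o[a][2],ua);ob,rb=ray("wrist",o[b][2],ub)
    s=np.linalg.lstsq(np.column_stack([ra,-rb]),ob-oa,rcond=None)[0]
    A,B=oa+ra*s[0],ob+rb*s[1];return ((A+B)/2).round(4),np.linalg.norm(A-B).round(4)
def big(m):
    n,l,st,c=cv2.connectedComponentsWithStats(m.astype(np.uint8));i=1+np.argmax(st[1:,4]);return l==i,c[i],st[i]
C={k:cloud("wrist",v[1],v[2]) for k,v in o.items()}
hsv={k:cv2.cvtColor(v[0],cv2.COLOR_RGB2HSV) for k,v in o.items()}
for k in ("r1","r2"):
    h=hsv[k];c=C[k];box=np.zeros((400,640),bool);u,v=(350,174) if k=="r1" else (300,182);box[v-40:v+40,u-40:u+40]=1
    m=(h[...,0]>20)&(h[...,0]<32)&(h[...,1]>60)&box
    m,ce,st=big(m);top=m&(c[...,2]>0.024)
    pts=c[top];(cx,cy),r=cv2.minEnclosingCircle(pts[:,:2].astype(np.float32))
    cn=max(cv2.findContours(top.astype(np.uint8),cv2.RETR_EXTERNAL,cv2.CHAIN_APPROX_NONE)[0],key=len);e=cv2.fitEllipse(cn)
    print(k,"z med",np.median(pts[:,2]).round(4),"circ",cx,cy,r,"ellipse",e, onz("wrist",o[k][2],e[0],0.03).round(4),st)
    S[k]=e[0]
print("ring tri",tri("r1","r2",S["r1"],S["r2"]))
for k in ("p1","p2"):
    h=hsv[k];c=C[k]
    m=((h[...,0]<6)|(h[...,0]>174))&(h[...,1]>150)&(h[...,2]>120)
    m,ce,st=big(m);cn=cv2.findContours(m.astype(np.uint8),0,1)[0][0];b=cv2.boxPoints(cv2.minAreaRect(cn))
    B=np.array([onz("wrist",o[k][2],x,0.05) for x in b]);L=[np.linalg.norm(B[i]-B[(i+1)%4]).round(4) for i in (0,1)]
    i=int(np.argmax(L));dd=B[(i+1)%4]-B[i]
    S[k]=b.mean(0);print(k,"mark",ce,B.mean(0).round(4),L,"ang",np.degrees(np.arctan2(dd[1],dd[0])),"z",np.median(c[m][:,2]).round(4))
    # posts: points above cover
    g=(c[...,2]>0.056)&(c[...,2]<0.095)&(c[...,0]>.38)&(c[...,0]<.8)&(abs(c[...,1])<.18)
    n,l,st,cc=cv2.connectedComponentsWithStats(g.astype(np.uint8))
    for j in range(1,n):
        if st[j,4]>15: p=c[l==j];print("  blob",cc[j].round(1),st[j].tolist(),"zmax",p[:,2].max().round(4),"mean of top",p[p[:,2]>p[:,2].max()-.012].mean(0).round(4))
    cov=c[(abs(c[...,2]-.05)<.006)&(c[...,0]>.4)&(c[...,0]<.8)&(abs(c[...,1])<.2)];print("  cover rect",cv2.minAreaRect(cov[:,:2].astype(np.float32)),np.median(cov[:,2]))
print("mark tri",tri("p1","p2",S["p1"],S["p2"]))
for k in ("g1","g2"):
    c=C[k];g=(c[...,2]>0.125)&(c[...,2]<0.17)&(c[...,0]>.38)&(c[...,0]<.55)&(abs(c[...,1]-.32)<.08)
    m,ce,st=big(g);p=c[m];print(k,"gauge top",ce,np.median(p[:,2]).round(4),cv2.minAreaRect(p[:,:2].astype(np.float32)),p.mean(0).round(4))
    r=(c[...,2]>.03)&(c[...,2]<.042)&(abs(c[...,0]-.46)<.08)&(abs(c[...,1]-.32)<.08);m,_,_=big(r);p=c[m];print("  rim",cv2.minAreaRect(p[:,:2].astype(np.float32)),np.median(p[:,2]))
    S[k]=ce
print("gauge tri",tri("g1","g2",S["g1"],S["g2"]))
x=cv2.resize(o["p1"][0][150:240,280:400],None,fx=4,fy=4,interpolation=3);y=cv2.resize(o["p2"][0][200:290,240:360],None,fx=4,fy=4,interpolation=3)
a=cv2.resize(o["g1"][0][90:210,240:360],(480,480),interpolation=3)[:, :];b=cv2.resize(o["g2"][0][130:250,280:400],(480,480),interpolation=3)
m=np.vstack([np.hstack([x,y]),np.hstack([a,b])]);cv2.imwrite("pics/m2.png",cv2.resize(m,(640,560))[:,:,::-1])
E
```

```text
r1 z med 0.0288 circ 0.4857197403907776 -0.36137548089027405 0.04425438866019249 ellipse ((349.32196044921875, 175.4661865234375), (39.1208381652832, 43.62228775024414), 83.43280029296875) [ 0.4647 -0.359   0.03  ] [ 328  157   44   40 1202]
r2 z med 0.0289 circ 0.4846442639827728 -0.3782098889350891 0.0477227084338665 ellipse ((302.14874267578125, 184.45655822753906), (38.460205078125, 40.16231918334961), 6.7413010597229) [ 0.4647 -0.3624  0.03  ] [ 283  165   39   40 1022]
ring tri (array([ 0.4615, -0.3587,  0.0108]), np.float64(0.0014))
p1 mark [327.65615463  44.20549339] [ 0.6426 -0.0309  0.05  ] [np.float64(0.022), np.float64(0.056)] ang -170.6285712064098 z 0.0496
  blob [219.8  90.8] [202, 73, 37, 37, 1037] zmax 0.0884 mean of top [0.6702 0.0994 0.0839]
  blob [334.3 206.5] [330, 200, 10, 14, 124] zmax 0.0881 mean of top [0.4858 0.068  0.0841]
  cover rect ((0.5865650177001953, 0.00019162893295288086), (0.30136027932167053, 0.23104387521743774), 9.795964241027832) 0.04909969821727833
p2 mark [291.03040936 113.8       ] [ 0.6427 -0.0311  0.05  ] [np.float64(0.0215), np.float64(
[... 422 characters left out ...]
.0001))
g1 gauge top [289.96774194 167.61414392] 0.1447 ((0.45102357864379883, 0.3232845067977905), (0.032500118017196655, 0.024274956434965134), 13.554657936096191) [0.4525 0.3225 0.1437]
  rim ((0.45075514912605286, 0.323503315448761), (0.06071310490369797, 0.0403454415500164), 13.610552787780762) 0.03498127751429797
g2 gauge top [346.31307794 204.45706737] 0.1446 ((0.45126184821128845, 0.3235376179218292), (0.03243494778871536, 0.02445162832736969), 13.321266174316406) [0.4536 0.324  0.1434]
  rim ((0.45137327909469604, 0.32350656390190125), (0.062383975833654404, 0.040000054985284805), 13.595767974853516) 0.03477204561675917
gauge tri (array([0.4512, 0.3234, 0.1351]), np.float64(0.0002))
```

View pics/m2.png

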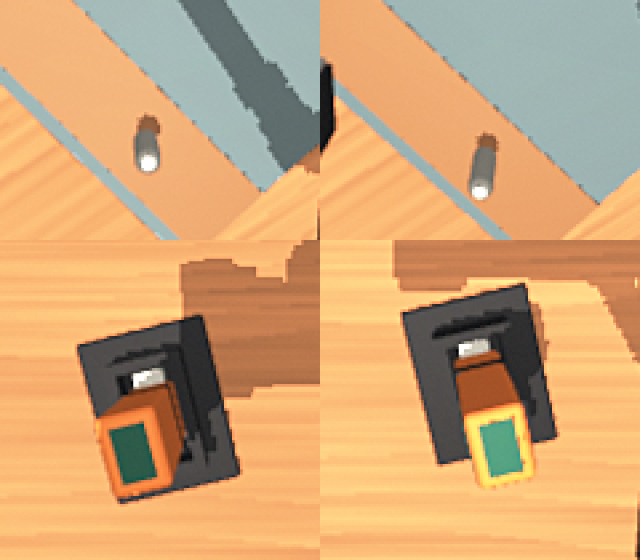

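The crops show the bare post, its tip bright, at (148,160) and (480,190), and the orange gauge upright in its dock. The ledger, tape and gauge fits agree between views and match the given sizes. The ring fit doesn't, because brush pixels contaminate it, so I'll refit it.

```bash
cat >> h.py <<'E'
from scipy.optimize import least_squares
def ringfit(p,d,t,c0,z0,z1,r=0.024):
    c=cloud("wrist",d,t);h=cv2.cvtColor(p,cv2.COLOR_RGB2HSV)
    m=(c[...,2]>z0)&(c[...,2]<z1)&(np.hypot(c[...,0]-c0[0],c[...,1]-c0[1])<0.034)&(h[...,0]>18)&(h[...,0]<36)&(h[...,1]>60)
    m=cv2.morphologyEx(m.astype(np.uint8),cv2.MORPH_CLOSE,np.ones((3,3)))
    cn=max(cv2.findContours(m,cv2.RETR_EXTERNAL,cv2.CHAIN_APPROX_NONE)[0],key=len)[:,0]
    X=np.array([onz("wrist",t,q,np.median(c[m>0][:,2])) for q in cn.astype(float)])[:,:2]
    s=least_squares(lambda q:np.hypot(X[:,0]-q[0],X[:,1]-q[1])-q[2],[*c0,r],loss="soft_l1",f_scale=.001)
    return s.x.round(4),np.abs(s.fun).mean().round(5),int(m.sum()),np.median(c[m>0][:,2]).round(4)
E
python3 - <<'E'
from h import *
import pickle
o=pickle.load(open("v.pkl","rb"))
for k in ("r1","r2"): print(ringfit(*o[k],[.4645,-.36],.025,.033))
ctrl.move_to(np.array([.4645,-.36,.15]),RR);ctrl.wait(.2)
s=shot("wrist","pics/r3.png");print(ringfit(*s,[.4645,-.36],.025,.033),ctrl.get_force(),ctrl.get_time())
E
```

```text
(array([ 0.4655, -0.3598,  0.023 ]), np.float64(0.00035), 1299, np.float64(0.0288))
(array([ 0.4649, -0.3604,  0.0225]), np.float64(0.00036), 1184, np.float64(0.0289))
(array([ 0.4652, -0.3599,  0.0228]), np.float64(0.00041), 1655, np.float64(0.0288)) [-0.21100348  0.77789386 -0.04857611] 8.4083
```

View pics/r3.png

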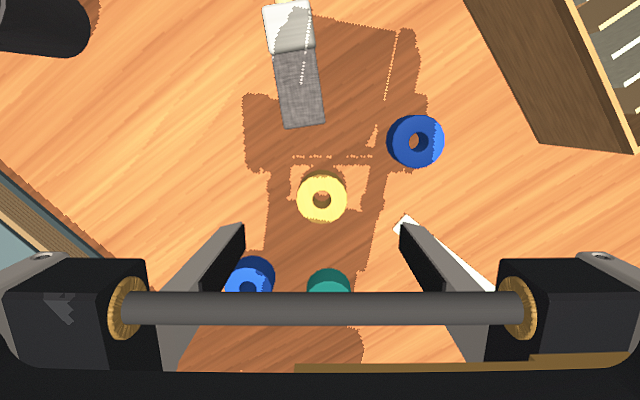

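```bash
python3 - <<'E'
from h import *
c=np.array([.4652,-.3600])
ctrl.movel(np.r_[c,.06],RR,max_speed=.15)
print("down",ctrl.movel(np.r_[c,.030],RR,max_speed=.06,f_stop=6))
ctrl.close(25);ctrl.wait(.2);print("w",ctrl.get_width(),ctrl.get_grip_force(),ctrl.get_tcp_pos())
ctrl.movel(np.r_[c,.17],RR,max_speed=.12);print("w",ctrl.get_width(),ctrl.get_force())
ctrl.move_to(np.array([.4836,.0690,.17]),RR);ctrl.wait(.3)
s=shot("wrist","pics/h1.png");print(ctrl.get_width(),ctrl.get_tcp_pos(),ctrl.get_force(),ctrl.get_time())
E
```

```text
down False
w 0.04798066639140824 25.0001126434654 [ 0.46511269 -0.3601431   0.03007363]
w 0.04764363893275513 [ 0.02203531  0.60930578 -2.6638812 ]
0.047849756736941064 [0.48379095 0.0685284  0.16995687] [ 0.08462599 -0.16292387 -3.17762202] 14.0417
```

View pics/h1.png

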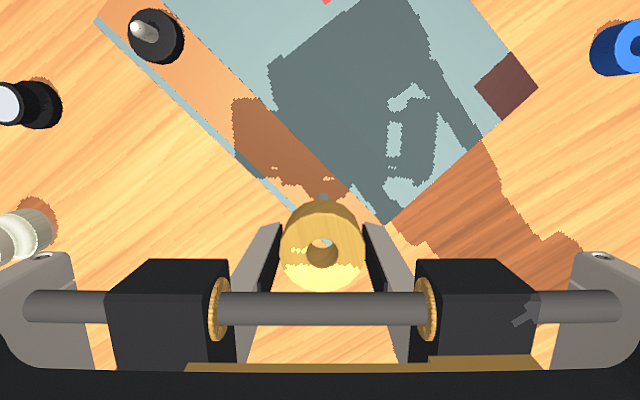

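The ring is held level between the pads, bore centred at (322,250), with the post tip peeking out behind it at (323,197). I'll fit the ring in the hand, correct for any offset, and lower.

```bash
python3 - <<'E'
from h import *
s=shot("wrist");tp=ctrl.get_tcp_pos()
f=ringfit(*s,tp[:2],.155,.185);print(f,tp)
post=np.array([.4836,.0690])
off=f[0][:2]-tp[:2]
if np.hypot(*off)>.004: raise SystemExit("offset large %s"%off)
x=post-off+(np.array([.4836,.0690])-tp[:2])
print("off",off,"target",x)
ctrl.movel(np.r_[x,.135],RR,max_speed=.08)
ctrl.wait(.3);print(ctrl.get_tcp_pos())
hit=ctrl.movel(np.r_[x,.074],RR,max_speed=.025,f_stop=2.5)
print(hit,ctrl.get_tcp_pos(),ctrl.get_force(),ctrl.get_moment(),ctrl.get_time())
E
```

```text
(array([0.4854, 0.0684, 0.024 ]), np.float64(0.00084), 5271, np.float64(0.1687)) [0.48369817 0.06865145 0.16993891]
off [ 0.00170183 -0.00025145] target [0.4818 0.0696]
[0.48212586 0.06959643 0.1354299 ]
True [0.48220752 0.06942153 0.07891562] [ 1.52172283  0.26990193 -0.37319635] [ 0.06361582 -0.07807685 -0.02328207] 16.9417
```

```bash
python3 - <<'E'
from h import *
p=ctrl.get_tcp_pos()
print(ctrl.movel(np.r_[p[:2],p[2]-.0012],RR,max_speed=.01,f_stop=3),ctrl.get_tcp_pos(),ctrl.get_force())
p=ctrl.get_tcp_pos();ctrl.let_go();ctrl.wait(.2)
ctrl.movel(np.r_[p[:2],.20],RR,max_speed=.15);ctrl.move_to(np.array([.46,.06,.22]),RR);ctrl.wait(.3)
s=shot("wrist","pics/a1.png");print(ringfit(*s,[.4836,.069],.066,.085),ctrl.get_time(),ctrl.get_force())
c=cloud("wrist",s[1],s[2]);m=(np.hypot(c[...,0]-.4836,c[...,1]-.069)<.028)&(c[...,2]>.065)&(c[...,2]<.1);q=c[m]
print(q[:,2].max(),np.percentile(q[:,2],[25,50,75]))
t=q[(q[:,2]>.072)&(q[:,2]<.08)];print("plane",np.linalg.lstsq(np.c_[t[:,:2]-[.4836,.069],np.ones(len(t))],t[:,2],rcond=None)[0].round(4))
cov=c[(abs(c[...,2]-.047)<.004)&(c[...,0]>.5)&(c[...,0]<.7)&(abs(c[...,1])<.1)];print("cover z",np.median(cov[:,2]))
u=proj("wrist",s[2],[.4836,.069,.07])[0].astype(int);v0=max(0,u[1]-60);cv2.imwrite("pics/a1c.png",cv2.resize(s[0][v0:v0+120,u[0]-70:u[0]+70,::-1],None,fx=4,fy=4))
E
```

```text
False [0.48220256 0.06942589 0.07772104] [ 0.68057982 -0.92881178 -0.20300632]
(array([0.4828, 0.0699, 0.0231]), np.float64(0.00054), 1593, np.float64(0.0764)) 19.825 [-0.23821411 -1.24319292 -0.18830518]
0.08867683127168585 [0.07587757 0.07646127 0.07708925]
plane [-0.0007  0.0022  0.0764]
cover z 0.04681227807738608
```

View pics/a1c.png

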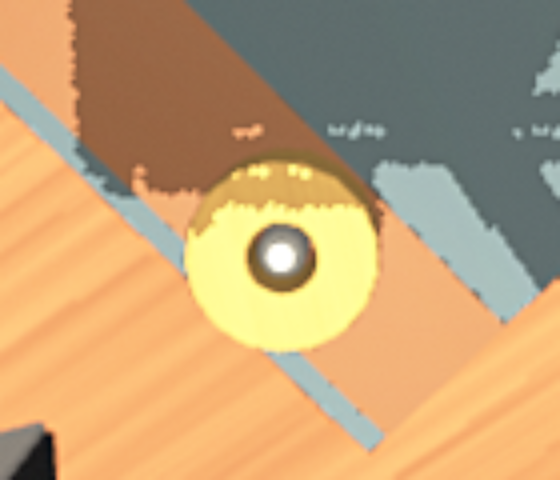

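The ring is seated: bore round the bright post tip at (282,257) in the crop, its top about 29.6 mm above the cover, which has sunk about 2.3 mm by depth (3 mm expected). Next, the gauge.

```bash
python3 - <<'E'
from h import *
R=Rd(np.radians(13.4-90));g=np.array([.4511,.3234])
ctrl.movel(np.r_[.46,.06,.26],max_speed=.2)
ctrl.move_to(np.r_[g,.22],R);ctrl.wait(.1)
print(ctrl.movel(np.r_[g,.108],R,max_speed=.1,f_stop=5))
ctrl.close(30);ctrl.wait(.2);print(ctrl.get_width(),ctrl.get_grip_force(),ctrl.get_tcp_pos(),ctrl.get_force())
ctrl.movel(np.r_[g,.235],R,max_speed=.1);ctrl.wait(.2);print(ctrl.get_force())
# over the mark, high
R2=Rd(np.radians(9.4-90));m=np.array([.6427,-.031])
ctrl.move_to(np.r_[m,.235],R2);ctrl.wait(.4)
print(ctrl.get_width(),ctrl.get_tcp_pos(),ctrl.get_force(),ctrl.get_time())
a=shot("wrist","pics/b1.png");b=shot("scene","pics/b2.png")
np.savez("b.npz",pw=a[0],dw=a[1],tw=a[2],ps=b[0],ds=b[1],ts=b[2],tp=ctrl.get_tcp_pos())
u=proj("scene",b[2],[.6427,-.031,.13])[0].astype(int)
q=cv2.resize(b[0][u[1]-75:u[1]+75,u[0]-60:u[0]+60],(320,400))
cv2.imwrite("pics/b3.png",np.hstack([cv2.resize(a[0],(480,300)),cv2.resize(q,(240,300))])[:,:,::-1])
E
```

```text
False
0.023460451069469843 29.998326301574707 [0.45111358 0.32336702 0.10799729] [ 0.06069271 -0.31035381 -0.1993777 ]
[-0.53798967  0.67271721 -1.8929918 ]
0.02380966033158218 [ 0.64266282 -0.0304545   0.23511528] [-0.25187633  1.0030101  -0.77086994] 27.3667
```

View pics/b3.png

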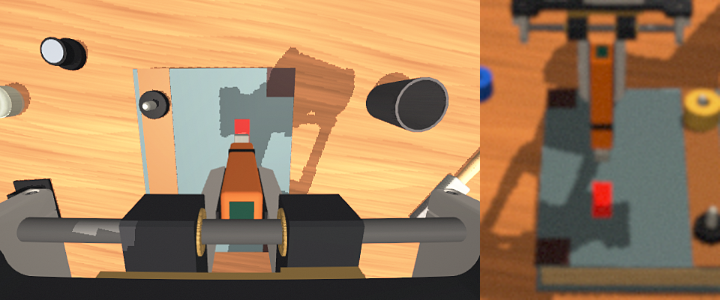

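The gauge hangs upright from the jaws over the tape, foot at (243,140), tape at (242,126). I'll check its tilt and foot position from depth before lowering.

```bash
python3 - <<'E'
from h import *
z=np.load("b.npz");c=cloud("wrist",z["dw"],z["tw"]);tp=z["tp"];R2=Rd(np.radians(9.4-90))
q=(c-tp)@R2  # tool coords
# tool x = direction to camera (gauge x), y closing, z down
for z0,z1 in ((-.03,.0),(.03,.05),(.05,.07),(.07,.088),(.09,.106)):
    m=(abs(q[...,0])<.035)&(abs(q[...,1])<.03)&(q[...,2]>z0)&(q[...,2]<z1)&(c[...,2]>.1);p=q[m]
    if len(p)>10: f=p[p[:,0]>np.percentile(p[:,0],30)];print(z0,z1,len(p),"x front",np.median(f[:,0]).round(4),"y range",np.percentile(p[:,1],[3,97]).round(4),"zmax",p[:,2].max().round(4))
m=(abs(q[...,0])<.035)&(abs(q[...,1])<.02)&(q[...,2]<-.03)&(q[...,2]>-.05);p=q[m];print("top",np.median(p[:,2]) if len(p) else None)
E
```

```text
-0.03 0.0 2321 x front 0.0153 y range [-0.0227  0.0225] zmax -0.0001
0.03 0.05 306 x front 0.0157 y range [-0.0114  0.0107] zmax 0.0499
0.05 0.07 235 x front 0.016 y range [-0.0115  0.0111] zmax 0.0699
0.07 0.088 152 x front 0.0158 y range [-0.0111  0.0105] zmax 0.0879
0.09 0.106 229 x front 0.0213 y range [-0.008   0.0074] zmax 0.1011
top -0.037041696485396514
```

```bash
python3 - <<'E'
from h import *
R2=Rd(np.radians(9.4-90));m=np.array([.6427,-.031])
ctrl.movel(np.r_[m,.158],R2,max_speed=.08);ctrl.wait(.4);f0=ctrl.get_force();print(f0,ctrl.get_tcp_pos())
z=.158
while z>.1435:
    z-=.0006 if z<.1515 else .0015
    ctrl.movel(np.r_[m,z],R2,max_speed=.01,f_stop=8);ctrl.wait(.12)
    d=np.mean([ctrl.get_force()[2] for _ in range(3)])-f0[2];print(round(z,4),ctrl.get_tcp_pos()[2].round(4),d.round(2))
    if d>4.6: break
ctrl.wait(.5);print(ctrl.get_force()-f0,ctrl.get_tcp_pos(),ctrl.get_width(),ctrl.get_grip_force(),ctrl.get_time())
s=shot("wrist","pics/f1.png");c=cloud("wrist",s[1],s[2]);q=(c-ctrl.get_tcp_pos())@R2
for z0,z1 in ((.03,.06),(.07,.088)):
    p=q[(abs(q[...,0])<.035)&(abs(q[...,1])<.03)&(q[...,2]>z0)&(q[...,2]<z1)];print(np.median(p[:,0]),np.percentile(p[:,1],[3,97]))
h=cv2.cvtColor(s[0],cv2.COLOR_RGB2HSV);r=((h[...,0]<4)|(h[...,0]>176))&(h[...,1]>150)&(h[...,2]>120)&(c[...,2]<.06)&(c[...,2]>.03);print("cover near tape z",np.median(c[r][:,2]),r.sum())
E
```

```text
[ 0.40295545 -0.55502064 -1.5379514 ] [ 0.64275274 -0.03098752  0.1581738 ]
0.1565 0.1565 0.26
0.155 0.155 0.52
0.1535 0.1535 0.56
0.152 0.152 0.17
0.1505 0.1505 0.57
0.1499 0.1499 -0.19
0.1493 0.1493 0.98
0.1487 0.1488 1.55
0.1481 0.1482 2.13
0.1475 0.1476 3.08
0.1469 0.147 3.7
0.1463 0.1463 3.41
0.1457 0.1458 4.25
0.1451 0.1452 5.2
[-1.36172191  1.20790451  5.90232883] [ 0.64275533 -0.03100994  0.14513602] 0.024305877371025762 29.999009370803833 34.8667
0.015706535444823696 [-0.01130557  0.01140423]
0.01571448491248617 [-0.01076578  0.01080507]
cover near tape z 0.04259420949453596 233
```

```bash
python3 -c "
from plant import ctrl
print(ctrl.hand_in())"
```

```text
the job is handed in; nothing more can be done
None
```

The job is handed in, verdict not returned: the brass ring lies flat on the cover round the bare post, released, and the gripped gauge stands upright on the tape mark, pressing with about 5 to 6 N (clock about 35 s).

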